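# Right the fallen sample bottles and take a colour reading of the cell

### The arm

A 6-joint arm with a two-finger parallel gripper is mounted at the origin on the work surface. World frame = base frame: x ahead of the robot, y to its left, z up, the work surface at z = 0. Lengths are in m, angles in rad, forces in N, time in s.
With the tool pointing down it reaches from about 0.425 to 0.95 m from the base axis. Payload 14.7 kg.
Tool frame: the origin (TCP) lies at the very end of the fingers, on their centre line; the grasp point (between the pads) lies 19 mm behind it; z points along the fingers, y is the direction in which the jaws open and shut (so a half turn about z gives the same grasp; the last joint's range is limited). The gripper opens to 85 mm and grips with 20 to 120 N. Pads are 22 mm wide; open, the fingers measure 114 mm over their backs; the gripper's body (76 mm by 85 mm) begins 54 mm behind the grasp point. The pads swing forward as they close: fully open they stand 13 mm farther back than shut.
Start: joints at [-1.311, 0.48, 1.596, -0, 1.065, -0.047], TCP at [0.196, -0.62, 0.231] pointing down, gripper open.
Joint ranges: [-2.75, 2.75], [-0.82, 2.05], [0.23, 2.67], [-1.56, 4.7], [0.09, 2.69], [-2.92, 2.92]. Speed limits (rad/s): [1.89, 1.89, 2.39, 3.01, 3.01, 3.01].

### API

Orientations are given as a unit quaternion [x, y, z, w].
In Python, from bench import * gives the robot as it stands. Calls block until the motion is done:
- reach(position, orientation): joint-space move of the TCP to a pose.
- line_to(position, ori=None, max_speed=0.15, threshold=None): straight line of the TCP; ori=None keeps the orientation; max_speed is the mean speed in m/s. With threshold (N) it stops when the force on the tool has changed by that much, and returns True; else False.
- move_j(angles): joint-space move.
- set_gripper(opening, grip_force=None): opening from 0.0 (shut) to 1.0 (fully open); grip_force is the grip in N (None keeps the last); returns when the fingers have stopped.
- sleep(seconds).
- solve_ik(position, orientation): joint angles nearest the present ones, or None.
- state(): the state.
- snapshot(name): name is "scene" or "top" or "wrist"; returns a dict with "frame" (420x560x3 uint8, red, green, blue), "z_map" (420x560 float32, m along the optical axis (not along the pixel's ray), 0 where there is no reading), "K" (3x3 intrinsics, pixels), "extrinsics" (4x4, takes a point from world to camera coordinates); the wrist camera has in their place "tool_from_camera" (4x4, takes a point from camera to tool coordinates, whose origin is the TCP and whose axes are the flange's). Camera axes: x right, y up, looking along -z (the intrinsics and any distortion apply to the point x, -y, -z); pixel columns grow to the right and rows downward; lengths in m; the calibration is good to about 2 mm. A picture is of the moment at which its call begins: read the wrist's pose just before it.
A pose or a line that the arm cannot do raises IKError and nothing moves.
- sign_off(): hands the job in, once; it reports no verdict.
The state is a dict: "t": time; "joints": joint angles; "joint_vel": joint speeds; "joint_efforts": joint torques, N m; "tcp_pos": TCP position; "tcp_rot": TCP orientation; "force": force on the tool from outside, world axes, zero at the start; "wrist_torque": the same for the moment, N m; "opening": opening from 0.0 (shut) to 1.0 (fully open).
Only numpy, scipy, OpenCV 4.12 (cv2) and the standard library are available. Lean on these libraries where they do the work, as an engineer would, in place of code of your own. Each camera call takes 0.05 s, during which the arm holds its last target.

### The job

The samples on the bottling bench have been knocked over. Stand every fallen bottle upright on the cork mat; take a colour reading by standing the sample cell centred on the checker's black stage with its clear windows squarely facing the lamp and the sensor, letting go of it, and pressing the green plunger fully down while it stands there; then take the cell off and leave it standing upright on the mat with the bottles. Bottles may be done at any time and in any order; leave the pen pot, label roll and cork box where they are.

Things in the scene. Friction and masses are not known exactly. Their poses are not given: they have to be found in the camera images.
- bottle1: square sample bottle of amber glass with two blank paper labels and a round black cap: body 44 x 44 mm and 62 mm tall, sloping shoulder, neck and cap 26 mm across, 90 mm tall in all, about 0.18 kg, with a thick heavy foot (centre of mass about 23 mm above it). Origin: centre of its foot; z runs from foot to cap; x and y are square to its side faces. At the start it lies on one flat side, cap roughly towards the robot. May be absent
- bottle2: square sample bottle of amber glass with two blank paper labels and a round black cap: body 44 x 44 mm and 62 mm tall, sloping shoulder, neck and cap 26 mm across, 90 mm tall in all, about 0.18 kg, with a thick heavy foot (centre of mass about 23 mm above it). Origin: centre of its foot; z runs from foot to cap; x and y are square to its side faces. At the start it lies on one flat side, cap roughly towards the robot. May be absent
- bottle3: square sample bottle of amber glass with two blank paper labels and a round black cap: body 44 x 44 mm and 62 mm tall, sloping shoulder, neck and cap 26 mm across, 90 mm tall in all, about 0.18 kg, with a thick heavy foot (centre of mass about 23 mm above it). Origin: centre of its foot; z runs from foot to cap; x and y are square to its side faces. At the start it lies on one flat side, cap roughly towards the robot. May be absent
- bottle4: square sample bottle of amber glass with two blank paper labels and a round black cap: body 44 x 44 mm and 62 mm tall, sloping shoulder, neck and cap 26 mm across, 90 mm tall in all, about 0.18 kg, with a thick heavy foot (centre of mass about 23 mm above it). Origin: centre of its foot; z runs from foot to cap; x and y are square to its side faces. At the start it lies on one flat side, cap roughly towards the robot. May be absent
- cell: sample cell: square upright block 44 x 44 mm and 88 mm tall, heavy black foot (centre of mass about 25 mm above it) and black lid, about 0.16 kg. Two opposite sides are clear windows (facing its own +x and -x), the other two are white and opaque (facing its +y and -y); a yellow stripe across the lid runs from window to window, along x. Origin: centre of its foot; z runs from foot to lid. At the start it lies on a side, lid roughly towards the robot
- mat: thin cork mat fixed to the bench, 220 mm along its own x, 260 mm along its y, 4 mm thick; origin: centre of its underside, z up. At the start it is empty
- checker: fixed colour checker: grey base 250 mm along its own x, 90 mm along y, 20 mm high; a blue lamp head (yellow lens) stands at x = +95 mm and a blue sensor head at x = -95 mm, each 50 mm along x, 60 mm along y, reaching 86 mm above the bench. The light path runs between them along the checker's x. Origin: centre of the underside, z up
- stage (a point): centre of the top of the black stage, a 56 x 56 mm pad midway between the two heads, 24 mm above the bench; the cell stands here for a reading; the heads' inner faces are 70 mm from this point
- plunger (a joint): spring plunger with a round green head (34 mm across) on top of the sensor head: 0 is up, 0.012 m is fully down at its stop; it moves straight down, takes about 2 N to start and 7 N at the stop, and springs back when let go
- plunger_top (a point): centre of the top face of the green plunger head, 114 mm above the bench when up; moves with it
- pen_pot: bystander: white ceramic pot with three pens (to 140 mm), 76 mm across, 100 mm tall; origin: centre of its underside
- label_roll: bystander: blank paper label roll lying flat, 100 mm across, 45 mm tall; origin: centre of its underside
- cork_box: bystander: open wooden box of corks, 90 x 130 mm, 50 mm tall; origin: centre of its underside
Things that resemble listed ones, but are neither listed nor needed, are in the scene too. What is shaped like the bottle2 but turquoise is not meant.

How it is judged:
On the way, in this order (a step that is already met when the one before it is completed fails the run):
1. the cell stands upright and let go on the checker's stage, centred, with its windows across the light path (angle between cell's own z axis and vertical below 0.07 rad and horizontal distance between cell and stage below 0.01 m and distance between cell and stage below 0.012 m and angle between the x axis of cell and the x axis of checker, either way round below 0.12 rad and contact force between cell and the fingers below 0.3 N and linear speed of cell below 0.02 m/s), for 0.3 s.
2. the plunger is pressed fully down while the cell stands in the light path (angle between cell's own z axis and vertical below 0.07 rad and horizontal distance between cell and stage below 0.01 m and distance between cell and stage below 0.012 m and angle between the x axis of cell and the x axis of checker, either way round below 0.12 rad and value of joint plunger above 0.0105 m), for 0.15 s.
At the end, for the whole second after the job is handed in: all bottles present and the cell stand upright (0.1 rad) at rest on the mat, foot centres 15 mm or more inside its edges; plunger up. The reading: cell let go within 10 mm of the stage centre and 0.12 rad of square, then plunger 10.5 of 12 mm down (angle between each of bottle1, bottle2, bottle3, bottle4, cell's own z axis and vertical below 0.1 rad and x of bottle1 in the frame of mat between -0.095 and 0.095 m and y of bottle1 in the frame of mat between -0.115 and 0.115 m and z of bottle1 in the frame of mat between -0.001 and 0.01 m and linear speed of each of bottle1, bottle2, bottle3, bottle4, cell below 0.02 m/s and x of bottle2 in the frame of mat between -0.095 and 0.095 m and y of bottle2 in the frame of mat between -0.115 and 0.115 m and z of bottle2 in the frame of mat between -0.001 and 0.01 m and x of bottle3 in the frame of mat between -0.095 and 0.095 m and y of bottle3 in the frame of mat between -0.115 and 0.115 m and z of bottle3 in the frame of mat between -0.001 and 0.01 m and x of bottle4 in the frame of mat between -0.095 and 0.095 m and y of bottle4 in the frame of mat between -0.115 and 0.115 m and z of bottle4 in the frame of mat between -0.001 and 0.01 m and x of cell in the frame of mat between -0.095 and 0.095 m and y of cell in the frame of mat between -0.115 and 0.115 m and z of cell in the frame of mat between -0.001 and 0.01 m and value of joint plunger below 0.003 m); the robot touches nothing.
It fails at once if the pen pot is shifted by more than 3 cm (distance of pen_pot from where it was at the start of the episode above 0.03 m).
It fails at once if the label roll is shifted by more than 3 cm (distance of label_roll from where it was at the start of the episode above 0.03 m).
It fails at once if the cork box is shifted by more than 3 cm (distance of cork_box from where it was at the start of the episode above 0.03 m).
Of bottle1, bottle2, bottle3, bottle4 only 2 to 4 are there at a start; the rules pass over those that are not, and their reading is None.
At some moment in a run one of bottle1, bottle2, bottle3, bottle4 may be knocked a few centimetres aside while the robot is not near it.
Once in a run the grip may slacken for a moment while it holds something.
It also fails if it takes over 210 s, if anything falls off the work surface, if the arm or the gripper's body presses on something with over 40 N, if the wrist force passes 120 N, or if a joint passes its speed limit or range.

## Working session

There is one attempt and no reset: what is moved stays moved. The work goes in short steps, each a Python script; the robot and the scene stay as the last script left them, time stands still between calls to the robot, and variables do not carry over. Pictures are saved under pics/ and viewed, and the job is handed in when it is done.

```bash
ls; mkdir -p pics
python3 - <<'E'
from bench import *
import cv2,numpy as np
print(state())
for n in("scene","top","wrist"):
    s=snapshot(n); cv2.imwrite(f"pics/a_{n}.png",s["frame"][:,:,::-1]); np.savez(f"a_{n}.npz",**s)
    print(n,s["K"].round(1).tolist(), (s["extrinsics"] if "extrinsics" in s else s["tool_from_camera"]).round(4).tolist(), [k for k in s], (s["z_map"]>0).mean())
E
```

```text
pics
{'t': 0.0, 'joints': array([-1.31061492e+00,  4.80821670e-01,  1.59687541e+00, -5.15853889e-06,
        1.06508534e+00, -4.65748134e-02]), 'joint_vel': array([ 0.0002392 ,  0.00127087,  0.00148661,  0.00081337,  0.0014227 ,
       -0.00077498]), 'joint_efforts': array([-2.62332615e-03, -9.50644040e+01, -4.30187738e+01, -3.65624210e-04,
        1.22554330e-02,  3.01540331e-05]), 'tcp_pos': array([ 0.19620791, -0.61925073,  0.23067841]), 'tcp_rot': array([ 9.88260253e-01,  1.52778660e-01, -6.56574524e-05, -5.91251777e-04]), 'force': array([-0.04434071,  0.30948136, -0.31804865]), 'wrist_torque': array([-0.0132085 , -0.05055904,  0.03027575]), 'opening': 1.0026493728835895}
scene [[510.9, 0.0, 278.4], [0.0, 510.9, 205.5], [0.0, 0.0, 1.0]] [[-0.7177, 0.6963, 0.0083, 0.455], [-0.39, -0.4118, 0.8236, 0.1755], [0.5769, 0.5879, 0.5671, -1.5139], [0.0, 0.0, 0.0, 1.0]] ['frame', 'z_map', 'K', 'extrinsics'] 0.9961011904761905
top [[439.5, 0.0, 278.5], [0.0, 439.5, 211.0], [0.0, 0.0, 1.0]] [[-0.0004, -0.9999, -0.017, 0.0488], [0.983, -0.0035, 0.1836, -0.6526], [-0.1836, -0.0167, 0.9829, -1.1455], [0.0, 0.0, 0.0, 1.0]] ['frame', 'z_map', 'K', 'extrinsics'] 0.9959778911564626
wrist [[360.4, 0.0, 281.1], [0.0, 360.4, 209.9], [0.0, 0.0, 1.0]] [[-0.0007, 0.9601, 0.2796, 0.0727], [1.0, 0.0007, 0.0001, 0.0005], [-0.0001, 0.2796, -0.9601, -0.1421], [0.0, 0.0, 0.0, 1.0]] ['frame', 'z_map', 'K', 'tool_from_camera'] 0.9958078231292516
```

View pics/a_top.png

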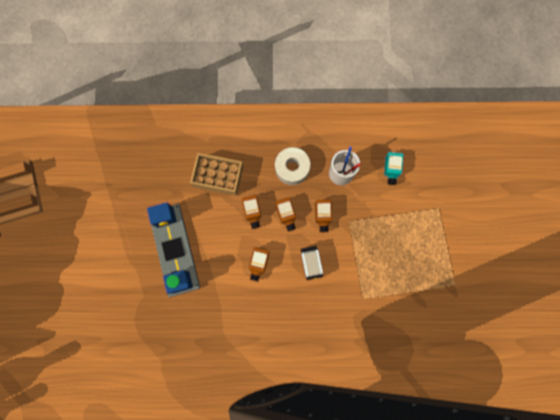

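View pics/a_scene.png

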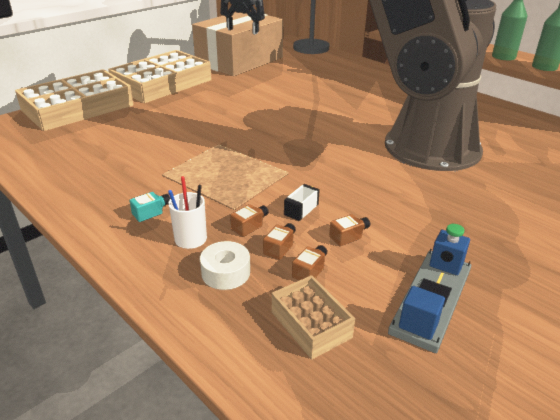

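View pics/a_wrist.png

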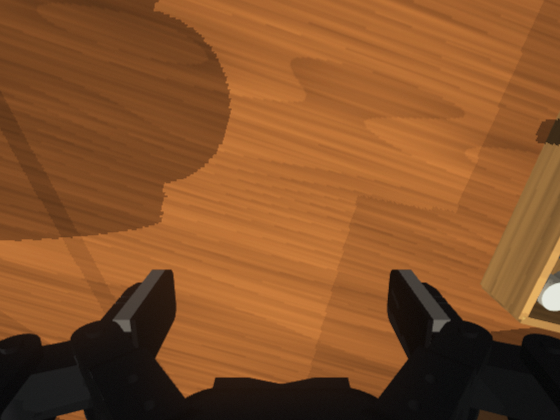

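```bash
cat > h.py <<'E'
from bench import *
import cv2,numpy as np
from scipy.spatial.transform import Rotation as Ro
def pts(s,T):  # world points per pixel; T: cam->world
    K=s["K"];z=s["z_map"];v,u=np.mgrid[0:z.shape[0],0:z.shape[1]]
    P=np.stack([(u-K[0,2])/K[0,0]*z,-(v-K[1,2])/K[1,1]*z,-z],-1)
    W=P@T[:3,:3].T+T[:3,3]; W[z<=0]=np.nan; return W
def snap(name,save=None):
    st=state(); s=snapshot(name)
    if "extrinsics" in s: T=np.linalg.inv(s["extrinsics"])
    else:
        T=np.eye(4);T[:3,:3]=Ro.from_quat(st["tcp_rot"]).as_matrix();T[:3,3]=st["tcp_pos"];T=T@s["tool_from_camera"]
    if save: cv2.imwrite(f"pics/{save}.png",s["frame"][:,:,::-1])
    return s["frame"],pts(s,T)
def blobs(fr,W,lo=0.036,hi=0.052,box=(0.3,0.9,-0.5,0.5),amin=40):
    m=((W[...,2]>lo)&(W[...,2]<hi)&(W[...,0]>box[0])&(W[...,0]<box[1])&(W[...,1]>box[2])&(W[...,1]<box[3])).astype(np.uint8)
    n,l,st,c=cv2.connectedComponentsWithStats(m,connectivity=4)
    out=[]
    for i in range(1,n):
        if st[i,4]<amin: continue
        k=l==i; p=W[k]; r=cv2.minAreaRect(p[:,:2].astype(np.float32))
        (cx,cy),(w,h),a=r
        a=np.deg2rad(a)
        if w<h: w,h=h,w; a+=np.pi/2     # a: long axis direction
        a=(a+np.pi/2)%np.pi-np.pi/2
        out.append(dict(c=(cx,cy),L=w,S=h,a=a,z=np.median(p[:,2]),rgb=np.median(fr[k],0),px=c[i].round(),n=st[i,4]))
    return out
E
python3 - <<'E'
from h import *
fr,W=snap("top")
for b in blobs(fr,W): print(np.round(b["c"],3),round(b["L"],3),round(b["S"],3),"a",round(b["a"],2),"z",round(b["z"],3),b["rgb"],b["px"],b["n"])
print("hi")
for b in blobs(fr,W,0.075,0.13): print(np.round(b["c"],3),round(b["L"],3),round(b["S"],3),"a",round(b["a"],2),"z",round(b["z"],3),b["rgb"],b["px"],b["n"])
for u,v in ((402,254),(352,222),(440,210),(453,284),(365,298),(174,250),(500,250),(100,250)): print(u,v,W[v,u].round(4))
E
```

```text
[0.79  0.009] 0.098 0.098 a -0.8 z 0.044 [227. 216. 182.] [292. 165.] 810
[ 0.791 -0.281] 0.069 0.044 a -0.13 z 0.043 [128.5 186.  157.5] [394. 163.] 336
[0.773 0.257] 0.091 0.069 a -0.2 z 0.047 [161. 120.  68.] [199. 172.] 211
[0.761 0.2  ] 0.091 0.08 a -0.19 z 0.046 [166. 123.  70.] [230. 175.] 235
[0.665 0.125] 0.07 0.044 a 0.22 z 0.043 [179. 128.  89.] [251. 208.] 359
[0.657 0.029] 0.068 0.044 a 0.3 z 0.043 [182.5 133.5  91. ] [285. 210.] 358
[ 0.655 -0.077] 0.066 0.042 a -0.01 z 0.043 [182. 137. 103.] [323. 211.] 355
[ 0.513 -0.042] 0.089 0.044 a 0.2 z 0.043 [197. 183. 154.] [312. 263.] 525
[0.518 0.103] 0.069 0.044 a -0.23 z 0.044 [188. 145. 107.] [258. 260.] 373
hi
[ 0.775 -0.133] 0.075 0.073 a -0.19 z 0.096 [180. 167. 151.] [345. 164.] 287
[0.642 0.37 ] 0.061 0.053 a -1.26 z 0.086 [ 36.  78. 125.] [159. 214.] 420
[0.462 0.319] 0.061 0.053 a -1.29 z 0.087 [35. 80. 90.] [176. 282.] 447
402 254 [ 5.396e-01 -2.996e-01  2.000e-04]
352 222 [ 0.6322 -0.1626 -0.0048]
440 210 [ 0.6648 -0.4134  0.0036]
453 284 [ 0.456  -0.4355  0.0028]
365 298 [ 0.4179 -0.1906  0.0035]
174 250 [0.5499 0.3407 0.0232]
500 250 [ 0.5507 -0.5764 -0.0032]
100 250 [ 0.5531  0.5611 -0.0048]
```

```bash
cat >> h.py <<'E'
Z=np.array([0,0,1.])
def toolR(zt,jaw):
    y=jaw-zt*(jaw@zt); y/=np.linalg.norm(y); return np.stack([np.cross(y,zt),y,zt],1)
def pose(d,n,p,t,k):
    """d: cap dir, n: direction tool comes from (perp d), p: grasp point; t tilt toward d; k: jaw sign"""
    d=np.asarray(d,float);n=np.asarray(n,float)
    zt=-np.cos(t)*n-np.sin(t)*d; R=toolR(zt,k*np.cross(d,n))
    return np.asarray(p)+0.019*zt, Ro.from_matrix(R).as_quat()
def lying(c,a,L,s,t,k,up=0.004,zc=0.022):
    """c: body centre(top face centre) ; L length of body, s dist of grasp from foot; a: axis angle, cap toward robot"""
    d=-np.array([np.cos(a),np.sin(a),0.]); foot=np.array([c[0],c[1],0])-d*L/2
    return pose(d,Z,foot+d*s+Z*(zc+up),t,k)
def standing(f,phi,s,t,k,up=0.004):
    """f: foot centre 3d; phi: heading the tool points to"""
    n=-np.array([np.cos(phi),np.sin(phi),0.]); return pose(Z,n,np.asarray(f)+Z*s+n*up,t,k)
E
python3 - <<'E'
from h import *
t=np.deg2rad(42)
B=[((.665,.125),.22),((.657,.029),.3),((.655,-.077),-.01),((.518,.103),-.23)]
f=lambda q:None if q is None else np.round(q,2).tolist()
for k in(1,-1):
    print("k",k)
    for c,a in B: print(" pick",f(solve_ik(*lying(c,a,.062,.04,t,k))))
    print(" cell",f(solve_ik(*lying((.513,-.042),.2,.088,.05,t,k))))
    for phi in(-.7,-.5,-.2,.12):
        print(phi,[f(solve_ik(*standing((.541+.12+dx*.99-dy*.12-.12,-.301+dx*.12+dy*.99,.004),phi,.04,t,k))) for dx in(-.05,.055) for dy in (-.08,.08)])
    for phi in (.276+np.pi/2,.276-np.pi/2): print(" stage",f(solve_ik(*standing((.552,.3445,.024),phi,.05,t,k))))
E
```

```text
k 1
 pick [0.1, 0.8, 2.26, 3.01, 0.65, 1.59]
 pick [-0.17, 0.8, 2.28, 2.63, 0.68, 1.62]
 pick [-0.25, 0.8, 2.3, 2.89, 0.69, 1.59]
 pick [0.42, 0.84, 2.51, 3.68, 0.91, 1.73]
 cell [-0.42, 0.87, 2.58, 2.66, 1.0, 1.35]
-0.7 [[-0.71, 0.83, 2.41, 3.13, 0.94, -1.57], [-0.31, 0.91, 2.6, 3.45, 1.18, -1.42], [-0.53, 0.82, 2.22, 3.33, 0.74, -1.6], [-0.19, 0.83, 2.37, 3.63, 0.88, -1.54]]
-0.5 [[-0.85, 0.83, 2.4, 2.81, 0.92, -1.61], [-0.5, 0.94, 2.63, 3.14, 1.27, -1.57], [-0.65, 0.82, 2.23, 2.97, 0.75, -1.55], [-0.33, 0.83, 2.42, 3.3, 0.94, -1.55]]
-0.2 [[-1.02, 0.82, 2.31, 2.31, 0.83, -1.56], [-0.78, 0.91, 2.6, 2.68, 1.16, -1.79], [-0.81, 0.82, 2.17, 2.44, 0.72, -1.44], [-0.55, 0.83, 2.41, 2.82, 0.94, -1.62]]
0.12 [[-1.12, 0.82, 2.15, 1.75, 0.79, -1.35], [-0.96, 0.85, 2.47, 2.18, 0.93, -1.77], [-0.93, 0.84, 2.04, 1.84, 0.73, -1.22], [-0.73, 0.82, 2.32, 2.29, 0.84, -1.57]]
 stage [0.09, 0.84, 1.8, 1.03, 1.02, -0.98]
 stage [0.86, 0.96, 1.43, -0.69, 1.35, -2.19]
k -1
 pick [0.1, 0.8, 2.26, 3.01, 0.65, -1.55]
 pick [-0.17, 0.8, 2.28, 2.63, 0.68, -1.52]
 pick [-0.25, 0.8, 2.3, 2.89, 0.69, -1.55]
 pick [0.42, 0.84, 2.51, 3.68, 0.91, -1.41]
 cell [-0.42, 0.87, 2.58, 2.66, 1.0, -1.79]
-0.7 [[-0.71, 0.83, 2.41, 3.13, 0.94, 1.57], [-0.31, 0.91, 2.6, 3.45, 1.18, 1.72], [-0.53, 0.82, 2.22, 3.33, 0.74, 1.55], [-0.19, 0.83, 2.37, 3.63, 0.88, 1.6]]
-0.5 [[-0.85, 0.83, 2.4, 2.81, 0.92, 1.53], [-0.5, 0.94, 2.63, 3.14, 1.27, 1.57], [-0.65, 0.82, 2.23, 2.97, 0.75, 1.59], [-0.33, 0.83, 2.42, 3.3, 0.94, 1.59]]
-0.2 [[-1.02, 0.82, 2.31, 2.31, 0.83, 1.58], [-0.78, 0.91, 2.6, 2.68, 1.16, 1.35], [-0.81, 0.82, 2.17, 2.44, 0.72, 1.7], [-0.55, 0.83, 2.41, 2.82, 0.94, 1.53]]
0.12 [[-1.12, 0.82, 2.15, 1.75, 0.79, 1.79], [-0.96, 0.85, 2.47, 2.18, 0.93, 1.38], [-0.93, 0.84, 2.04, 1.84, 0.73, 1.92], [-0.73, 0.82, 2.32, 2.29, 0.84, 1.57]]
 stage [0.09, 0.84, 1.8, 1.03, 1.02, 2.16]
 stage [0.86, 0.96, 1.43, -0.69, 1.35, 0.95]
```

```bash
cat >> h.py <<'E'
def down(yaw): # tool down, tool x heading yaw
    return Ro.from_matrix(np.array([[np.cos(yaw),np.sin(yaw),0],[np.sin(yaw),-np.cos(yaw),0],[0,0,-1]])).as_quat()
def show(B):
    for b in B: print(np.round(b["c"],4),round(b["L"],4),round(b["S"],4),"a",round(b["a"],3),"z",round(b["z"],4),b["rgb"],b["px"],b["n"])
E
python3 - <<'E'
from h import *
reach([.5,.03,.3],down(0))
fr,W=snap("wrist","b_w"); show(blobs(fr,W,0.038,0.05,amin=300))
reach([.48,.30,.3],down(0))
fr,W=snap("wrist","b_w2"); show(blobs(fr,W,0.07,0.13,amin=300)); print("stage");show(blobs(fr,W,0.0225,0.03,amin=300))
print(state()["t"])
E
```

```text
[0.6558 0.1214] 0.0489 0.0341 a -1.56 z 0.0434 [157.  84.  32.] [189.  17.] 1542
[0.6552 0.0245] 0.0497 0.044 a 0.3 z 0.0434 [196. 156.  64.] [285.  21.] 1929
[ 0.6504 -0.0791] 0.0446 0.0442 a 0.013 z 0.0435 [201.  160.5  63. ] [388.  23.] 2034
[ 0.5178 -0.0439] 0.0888 0.0444 a 0.192 z 0.0428 [190. 174. 145.] [347. 155.] 3220
[0.5247 0.1017] 0.0662 0.0441 a -0.244 z 0.0433 [158.  85.  36.] [216. 148.] 2253
[0.4746 0.2895] 0.0495 0.0049 a 0.291 z 0.0441 [27. 31. 42.] [ 53. 194.] 317
[0.6313 0.3663] 0.0632 0.0252 a -1.518 z 0.085 [ 34.  77. 133.] [204.  14.] 1869
[0.4681 0.318 ] 0.0603 0.0541 a -1.295 z 0.0857 [42. 78. 90.] [263. 191.] 2889
stage
[0.6312 0.0346] 0.0576 0.01 a 0.611 z 0.0266 [96. 44. 17.] [535.  30.] 359
[0.5575 0.3433] 0.0558 0.0558 a 0.28 z 0.0235 [26. 24. 24.] [241. 100.] 2233
3.9
```

View pics/b_w.png

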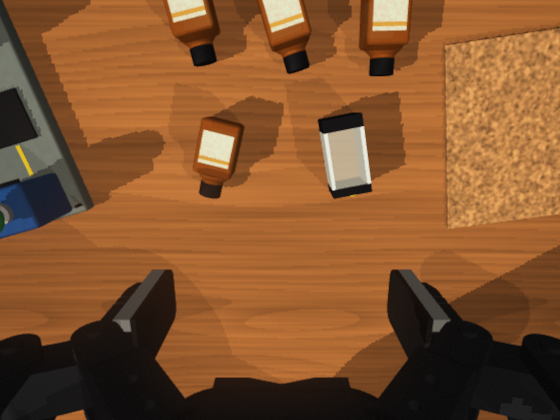

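View pics/b_w2.png

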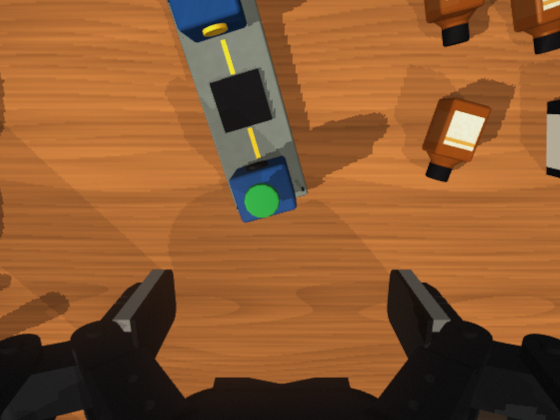

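Run:
```python
from h import *
reach([.43,-.05,.16],down(0))
fr,W=snap("wrist","c_w"); show(blobs(fr,W,0.038,0.05,amin=300)); print(state()["t"])
```

```text
[ 0.5177 -0.0437] 0.089 0.0441 a 0.191 z 0.0429 [188. 175. 146.] [272.  79.] 8901
[0.5243 0.1012] 0.0663 0.0447 a -0.244 z 0.0435 [151.  75.  27.] [60. 69.] 6500
5.3667
```

View pics/c_w.png

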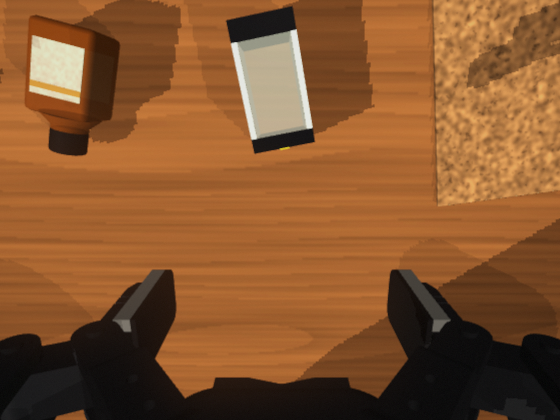

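Run:
```python
from h import *
reach([.62,-.05,.22],down(np.pi))
fr,W=snap("wrist","d_w"); show(blobs(fr,W,0.038,0.05,amin=300)); print(state()["t"],state()["joints"].round(2))
```

```text
[ 0.517  -0.0432] 0.0888 0.0441 a 0.191 z 0.0428 [193. 180. 151.] [289.  60.] 6141
[0.5239 0.1019] 0.0664 0.0441 a -0.245 z 0.0434 [159.  79.  29.] [462.  72.] 4243
[ 0.6596 -0.0783] 0.0659 0.0441 a 0.01 z 0.0435 [162.  85.  34.] [251. 226.] 2935
[0.6627 0.0276] 0.0661 0.044 a 0.296 z 0.0435 [158.  81.  30.] [364. 229.] 2946
[0.6709 0.1235] 0.066 0.0435 a 0.222 z 0.0434 [157.   79.   28.5] [464. 237.] 2950
[0.7485 0.1916] 0.0601 0.059 a -0.195 z 0.047 [130.  93.  51.] [512. 298.] 1030
[ 0.7559 -0.1222] 0.0664 0.0221 a 1.079 z 0.0443 [184. 166. 147.] [209. 313.] 413
[0.7902 0.0087] 0.0992 0.0909 a 1.381 z 0.0444 [230. 226. 194.] [337. 344.] 5054
[ 0.7739 -0.2807] 0.042 0.0222 a -1.416 z 0.0431 [ 37. 153. 134.] [ 55. 332.] 685
8.125 [-0.13  0.45  1.68 -0.    1.01 -1.7 ]
```

Run:
```python
from h import *
reach([.46,-.26,.33],down(0))
fr,W=snap("wrist","e_w"); show(blobs(fr,W,0.0018,0.008,amin=3000,box=(.3,.8,-.55,-.05)));print(state()["t"])
```

```text
[ 0.5473 -0.2986] 0.2609 0.22 a -1.431 z 0.0035 [210. 147.  83.] [310.  89.] 36297
10.5667
```

View pics/e_w.png

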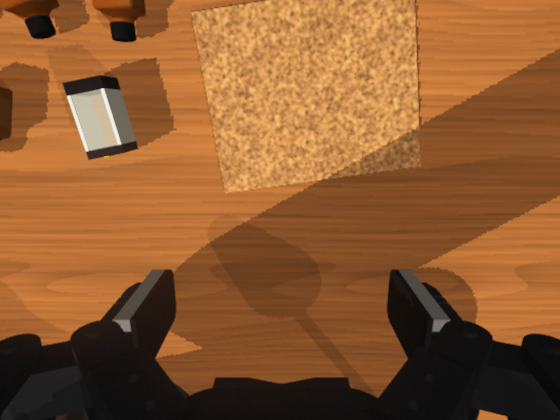

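```bash
cat >> h.py <<'E'
MAT=np.array([.5473,-.2986]);MY=.140
def slot(x,y):
    c,s=np.cos(MY),np.sin(MY); return np.array([MAT[0]+c*x-s*y,MAT[1]+s*x+c*y,.004])
T42=np.deg2rad(42)
def zax(q): return Ro.from_quat(q).as_matrix()[:,2]
def pick(c,a,L,s,k,t=T42,grip=50):
    p,q=lying(c,a,L,s,t,k); zt=zax(q)
    set_gripper(.8); reach(p-.1*zt,q); line_to(p,max_speed=.1)
    set_gripper(0.0,grip); sleep(.2); print("grip",state()["opening"],state()["t"])
    line_to(p+[0,0,.12]); print("lift",state()["opening"],state()["force"].round(2))
def place(f,phi,s,k,t=T42):
    p,q=standing(f,phi,s,t,k); zt=zax(q)
    reach(p+[0,0,.08],q); print("pre",state()["opening"])
    line_to(p+[0,0,.012],max_speed=.12)
    hit=line_to(p-[0,0,.003],max_speed=.03,threshold=3); st=state()
    print("touch",hit,(st["tcp_pos"]-p).round(4),"op",st["opening"])
    set_gripper(.72); sleep(.15)
    line_to(st["tcp_pos"]-.1*zt,max_speed=.15); print("t",state()["t"])
E
python3 - <<'E'
from h import *
pick((.5174,-.0436),.191,.0888,.05,-1)
fr,W=snap("scene","f_s")
place(slot(-50,42)*0+slot(-.05,.042),-.2,.05,-1)
fr,W=snap("scene","f_s2")
E
```

```text
Traceback (most recent call last):
  File "h.py", line 54, in pick
    set_gripper(.8); reach(p-.1*zt,q); line_to(p,max_speed=.1)
                     ~~~~~^^^^^^^^^^^
bench.IKError: the arm cannot take that pose within its joint ranges
```

Run:
```python
from h import *
for t in (15,25,30,35,42):
    t_=np.deg2rad(t); r=[]
    p,q=lying((.5174,-.0436),.191,.0888,.05,t_,-1); zt=zax(q)
    for o in (0*zt,-.06*zt,-.1*zt,.05*Z,.1*Z,.15*Z): r.append(solve_ik(p+o,q) is not None)
    p,q=lying((.5243,.1017),-.244,.066,.04,t_,-1); zt=zax(q)
    r.append('b4')
    for o in (0*zt,-.06*zt,-.1*zt,.05*Z,.1*Z,.15*Z): r.append(solve_ik(p+o,q) is not None)
    p,q=lying((.6627,.0276),.296,.066,.04,t_,-1); zt=zax(q)
    r.append('b2')
    for o in (0*zt,-.06*zt,-.1*zt,.05*Z,.1*Z,.15*Z): r.append(solve_ik(p+o,q) is not None)
    r.append('place')
    for x,y in ((-.05,.042),(-.05,-.042),(.055,0.08),(.055,0),(.055,-.08)):
      r.append('|')
      for phi in(-.5,-.2,.14):
        p,q=standing(slot(x,y),phi,.04,t_,-1); zt=zax(q)
        r.append(''.join(str(int(solve_ik(p+o,q) is not None)) for o in (0*zt,-.06*zt,-.1*zt,.05*Z,.1*Z,.15*Z)))
    print(t,*[int(x) if not isinstance(x,str) else x for x in r])
```

```text
15 1 1 1 1 1 1 b4 0 1 1 1 1 1 b2 1 1 1 1 1 1 place | 100000 110110 111111 | 110111 111111 111111 | 111111 111111 111111 | 111111 111111 111111 | 111111 111111 111111
25 1 1 1 1 1 1 b4 1 1 1 1 1 1 b2 1 1 1 1 1 1 place | 100000 100111 111111 | 110111 111111 111111 | 110111 110111 111111 | 111111 111111 111111 | 111111 111111 111111
30 1 1 1 1 1 1 b4 1 1 1 1 1 1 b2 1 1 1 1 1 1 place | 100001 100111 111111 | 110111 111111 111111 | 110111 110111 111111 | 111111 111111 111111 | 111111 111111 111111
35 1 1 1 1 1 1 b4 1 1 1 1 1 1 b2 1 1 1 1 1 1 place | 100111 100111 111111 | 110111 111111 111111 | 111111 111111 111111 | 111111 111111 111111 | 111111 111111 111111
42 1 1 0 1 1 1 b4 1 1 1 1 1 1 b2 1 1 1 1 1 1 place | 100111 110111 111111 | 111111 111111 111111 | 111111 111111 111111 | 111111 111111 111111 | 111111 111111 111111
```

```bash
sed -i 's/T42=np.deg2rad(42)/T42=np.deg2rad(35)/' h.py
python3 - <<'E'
from h import *
pick((.5174,-.0436),.191,.0888,.05,-1)
fr,W=snap("scene","f_s")
place(slot(-.05,.042),.14,.05,-1)
fr,W=snap("scene","f_s2")
E
```

```text
grip 0.5088711226559565 15.0333
lift 0.5058362566431642 [ 0.57 -0.81 -2.4 ]
pre 0.5093111680539757
touch True [ 0.0004 -0.0004 -0.0014] op 0.5137222299122227
t 20.975
```

View pics/f_s.png

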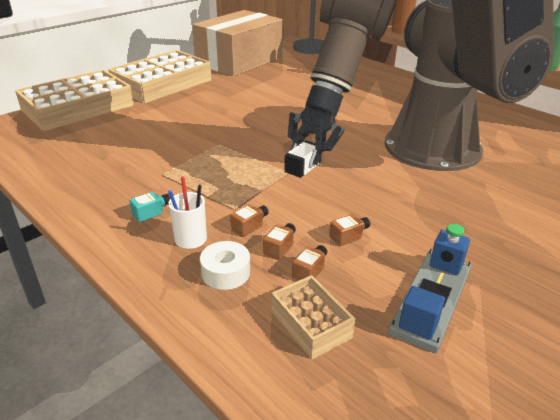

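View pics/f_s2.png

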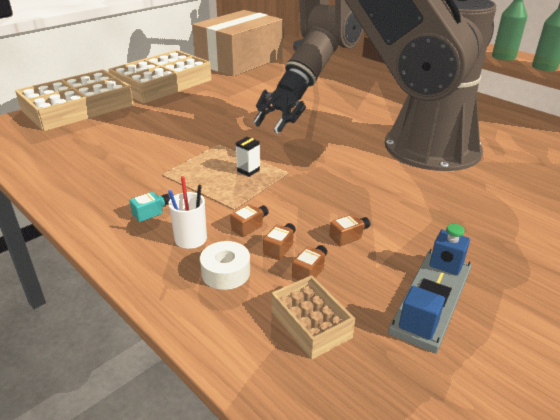

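Run:
```python
from h import *
f=slot(-.05,.042); 
reach([.44,f[1],.26],down(.14))
fr,W=snap("wrist","g_w"); B=blobs(fr,W,0.08,0.1,amin=300);show(B);print(f,state()["t"])
```

```text
[ 0.4946 -0.2645] 0.0439 0.0436 a -1.435 z 0.0916 [30. 28. 28.] [292. 126.] 2828
[ 0.49192839 -0.26398808  0.004     ] 22.6917
```

View pics/g_w.png

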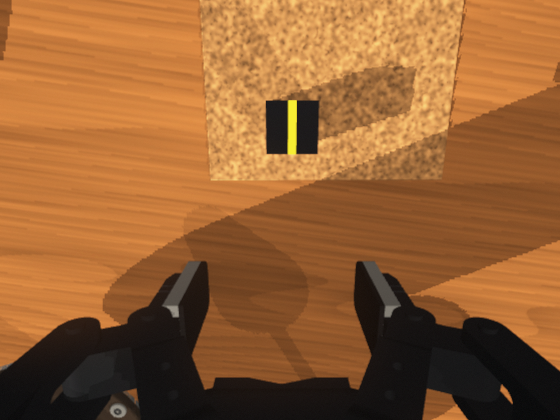

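```bash
cat >> h.py <<'E'
def vpick(c,yaw,zg,grip=50):
    q=down(yaw); p=np.array([c[0],c[1],zg-.019])
    set_gripper(.8); reach(p+[0,0,.1],q); line_to(p,max_speed=.12)
    set_gripper(0.,grip); sleep(.2); print("grip",state()["opening"])
    line_to(p+[0,0,.13]); print("lift",state()["opening"],state()["t"])
def vplace(c,yaw,zg):
    q=down(yaw); p=np.array([c[0],c[1],zg-.019])
    reach(p+[0,0,.1],q); line_to(p+[0,0,.012],max_speed=.12)
    hit=line_to(p-[0,0,.003],max_speed=.03,threshold=3); st=state()
    print("touch",hit,(st["tcp_pos"]-p).round(4),"op",st["opening"])
    set_gripper(.75); sleep(.15); line_to(st["tcp_pos"]+[0,0,.14]); print("t",state()["t"])
E
python3 - <<'E'
from h import *
vpick((.4946,-.2645),.136,.059)
vplace((.5575,.3433),.28,.079)
reach([.47,.31,.30],down(.28))
fr,W=snap("wrist","h_w")
print("hi");show(blobs(fr,W,0.105,0.12,amin=100)); print("heads");show(blobs(fr,W,0.08,0.092,amin=300));print(state()["t"])
snap("scene","h_s")
E
```

```text
grip 0.5094463323141961
lift 0.5112399060522064 26.0583
touch True [0.0003 0.0004 0.0005] op 0.5133378348096778
t 31.1167
hi
[0.5578 0.3431] 0.044 0.0433 a -1.291 z 0.1116 [28. 26. 27.] [272.  79.] 2744
[0.4663 0.3176] 0.0334 0.0321 a 0.286 z 0.1132 [ 53. 181.  73.] [272. 187.] 987
heads
[0.4669 0.3176] 0.06 0.0492 a -1.289 z 0.0851 [ 38.  75. 126.] [273. 177.] 1819
31.775
```

View pics/h_w.png

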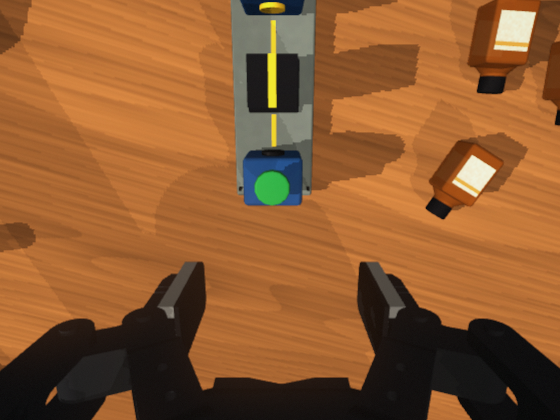

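View pics/h_s.png

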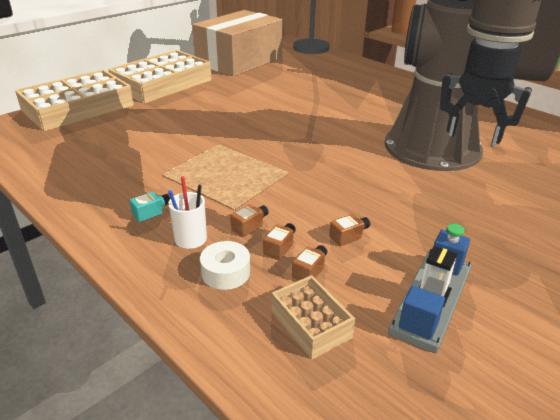

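Run:
```python
from h import *
set_gripper(0.); q=down(.28); P=np.array([.4665,.3176,0])
reach(P+[0,0,.16],q); line_to(P+[0,0,.12])
print(state()["opening"],state()["force"].round(2))
hit=line_to(P+[0,0,.098],max_speed=.02,threshold=14); st=state(); print(hit,st["tcp_pos"].round(4),st["force"].round(2))
sleep(.4); st=state(); print(st["tcp_pos"].round(4),st["force"].round(2))
snap("scene","i_s")
line_to(P+[0,0,.17],max_speed=.1)
reach([.47,.31,.30],down(.28))
fr,W=snap("wrist","i_w")
show(blobs(fr,W,0.095,0.12,amin=100));print(state()["t"])
print("btl");show(blobs(fr,W,0.038,0.05,amin=300))
```

```text
-0.001718995943478828 [-0.65  0.08  0.48]
True [0.4668 0.3178 0.1019] [-2.99 -1.59 13.51]
[0.4668 0.3178 0.1019] [-2.2  -1.99 14.17]
[0.5577 0.343 ] 0.0441 0.0434 a -1.291 z 0.1116 [30. 28. 28.] [272.  79.] 2755
[0.4667 0.3176] 0.0332 0.0321 a 0.276 z 0.1132 [ 56. 188.  77.] [272. 187.] 986
36.2667
btl
[0.6706 0.1243] 0.0642 0.0444 a 0.225 z 0.0435 [175. 101.  42.] [511.  32.] 2903
[0.5248 0.1023] 0.0661 0.0444 a -0.24 z 0.0434 [177.  91.  36.] [472. 174.] 2195
```

View pics/i_s.png

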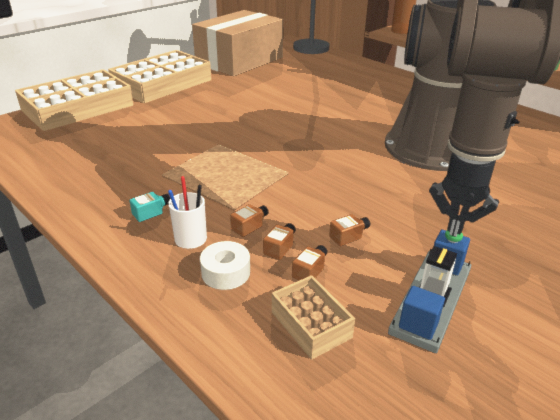

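Run:
```python
from h import *
vpick((.5577,.343),.28,.079)
f=slot(.055,.08); vplace(f,.14,.059)
reach([.62,-.0,.26],down(np.pi))
fr,W=snap("wrist","j_w"); show(blobs(fr,W,0.038,0.05,amin=300)); print("cell"); print(f);show(blobs(fr,W,0.08,0.097,amin=300));print(state()["t"])
snap("scene","j_s")
```

```text
grip 0.5110278291881836
lift 0.5104862282396637 40.1667
touch True [0.0003 0.0001 0.0005] op 0.5067306942637076
t 45.05
[0.5238 0.1023] 0.0667 0.0444 a -0.257 z 0.0434 [163.  84.  33.] [389.  76.] 3300
[0.6581 0.1544] 0.066 0.0439 a 0.362 z 0.0434 [164.   89.5  37. ] [429. 212.] 2444
[ 0.6601 -0.0783] 0.0654 0.0443 a 0.015 z 0.0434 [164.  86.  34.] [207. 214.] 2412
[0.6626 0.0276] 0.0659 0.0439 a 0.299 z 0.0434 [165.  90.  40.] [308. 216.] 2385
[0.7609 0.2268] 0.1321 0.0707 a 1.358 z 0.0475 [143. 103.  57.] [495. 291.] 1806
[0.7945 0.0081] 0.0993 0.099 a 0.509 z 0.0443 [232. 229. 198.] [289. 325.] 4589
[ 0.795  -0.2818] 0.0654 0.0436 a -0.143 z 0.0434 [ 69. 157. 134.] [ 34. 321.] 1393
cell
[ 0.59059843 -0.21170785  0.004     ]
[ 0.5896 -0.2113] 0.0462 0.044 a -1.433 z 0.0914 [44. 34. 25.] [ 38. 151.] 3046
47.4583
```

View pics/j_s.png

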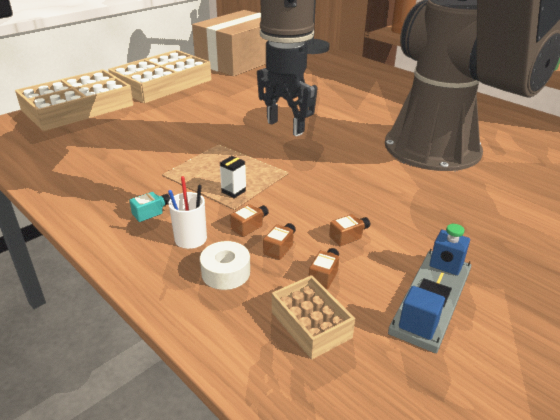

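```bash
sed -i 's/line_to(p+\[0,0,.12\]); print("lift"/line_to(p+[0,0,.17]); print("lift"/; s/reach(p+\[0,0,.08\],q); print("pre"/reach(p+[0,0,.15],q); print("pre"/' h.py
python3 - <<'E'
from h import *
for (c,a,L),sl in ((((.6601,-.0783),.012,.0655),(.055,-.08)),(((.6626,.0276),.298,.066),(.055,0))):
    p,q=lying(c,a,L,.04,T42,-1); print(solve_ik(p+[0,0,.17],q) is not None)
c,a,L=(.6601,-.0783),.012,.0655
pick(c,a,L,.04,-1); place(slot(.055,-.08),.14,.04,-1)
snap("scene","k_s")
E
```

```text
True
True
grip 0.5104759287054321 51.75
lift 0.510357741944813 [ 0.63  0.13 -2.63]
pre 0.5091626751016819
touch True [ 0.0003 -0.0001 -0.0002] op 0.5114745228348535
t 59.475
```

View pics/k_s.png

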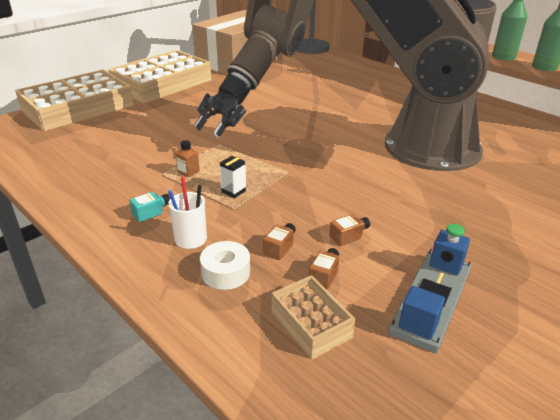

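```bash
cat >> h.py <<'E'
def look(near,name):
    reach([.62,near[1],.26],down(np.pi)); fr,W=snap("wrist",name)
    B=[b for b in blobs(fr,W,.038,.05,amin=300) if .063<b["L"]<.07 and .042<b["S"]<.047 and b["rgb"][0]>b["rgb"][2]+40]
    show(B); return min(B,key=lambda b:np.hypot(b["c"][0]-near[0],b["c"][1]-near[1]))
E
python3 - <<'E'
from h import *
b=look((.6626,.0276),"l_w")
pick(b["c"],b["a"],b["L"],.04,-1); place(slot(.055,0),.14,.04,-1)
snap("scene","l_s")
E
```

```text
[0.5239 0.1025] 0.0663 0.0445 a -0.247 z 0.0434 [161.  83.  33.] [360.  76.] 3291
[0.6583 0.1548] 0.0653 0.0443 a 0.365 z 0.0435 [159.  86.  36.] [403. 212.] 2440
[0.6628 0.0278] 0.0667 0.044 a 0.302 z 0.0434 [161.  85.  37.] [282. 217.] 2396
grip 0.5069430691040822 66.5333
lift 0.510095105105918 [-0.01  0.18 -2.51]
pre 0.5083878274848186
touch True [ 0.0002 -0.0001 -0.001 ] op 0.5110197918580482
t 73.15
```

View pics/l_s.png

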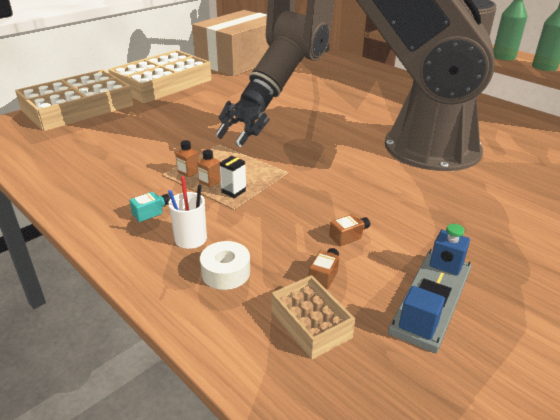

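Run:
```python
from h import *
b=look((.6583,.155),"m_w")
pick(b["c"],b["a"],b["L"],.04,-1); place(slot(-.05,-.042),.14,.04,-1)
snap("scene","m_s")
```

```text
[0.5236 0.1024] 0.0665 0.0443 a -0.252 z 0.0434 [173.  91.  33.] [226.  76.] 3291
[0.6584 0.1547] 0.066 0.0442 a 0.37 z 0.0434 [171.  91.  39.] [282. 213.] 2417
grip 0.5096980302729707 80.1417
lift 0.5110780373806588 [ 0.52  0.15 -1.72]
pre 0.5066726332971948
touch True [ 0.0003 -0.0002 -0.0009] op 0.5091853535583114
t 87.5667
```

View pics/m_s.png

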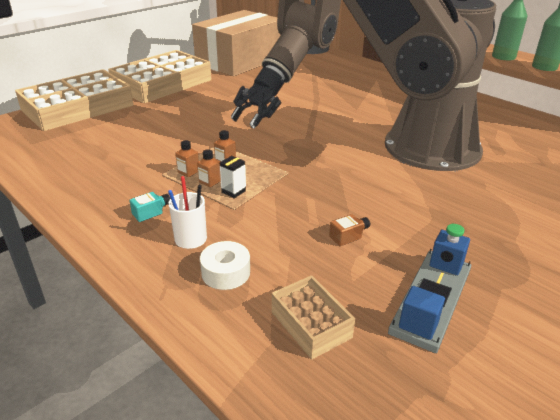

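Run:
```python
from h import *
b=look((.524,.102),"n_w")
pick(b["c"],b["a"],b["L"],.04,-1); place(slot(-.05,.042),.14,.04,-1)
reach([.42,-.24,.36],down(.14))
snap("scene","n_s")
fr,W=snap("wrist","n_w2"); show(blobs(fr,W,0.075,0.1,amin=100,box=(.4,.75,-.5,-.1))); print(state()["t"])
for x,y in((.055,-.08),(.055,0),(.055,.08),(-.05,-.042),(-.05,.042)): print(slot(x,y))
```

```text
[0.5235 0.1025] 0.0669 0.0439 a -0.243 z 0.0434 [164.  85.  33.] [282.  76.] 3291
grip 0.507388015532596 95.8167
lift 0.5095236262477523 [ 0.81  0.37 -1.71]
pre 0.5083471501631088
touch True [ 0.0003 -0.0001 -0.0009] op 0.5062468796695381
t 104.2333
[ 0.58   -0.2138] 0.0441 0.0236 a -1.429 z 0.0914 [33. 31. 31.] [278.  13.] 1211
[ 0.5975 -0.291 ] 0.025 0.0132 a 1.542 z 0.0926 [30. 27. 26.] [355.   6.] 343
[ 0.6085 -0.3696] 0.0254 0.0118 a 1.553 z 0.0925 [26. 24. 24.] [433.   6.] 368
[ 0.4946 -0.2641] 0.0252 0.0251 a 0.135 z 0.0933 [30. 28. 27.] [313. 106.] 465
[ 0.5063 -0.347 ] 0.0249 0.0247 a -0.617 z 0.0931 [28. 26. 26.] [389. 106.] 532
105.9667
[ 0.61292533 -0.37014241  0.004     ]
[ 0.60176188 -0.29092513  0.004     ]
[ 0.59059843 -0.21170785  0.004     ]
[ 0.50365001 -0.34716623  0.004     ]
[ 0.49192839 -0.26398808  0.004     ]
```

View pics/n_s.png

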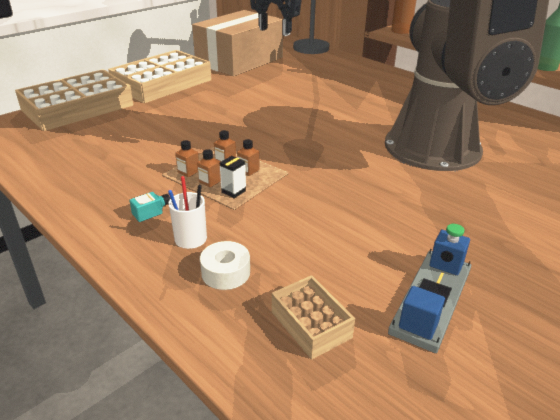

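View pics/n_w2.png

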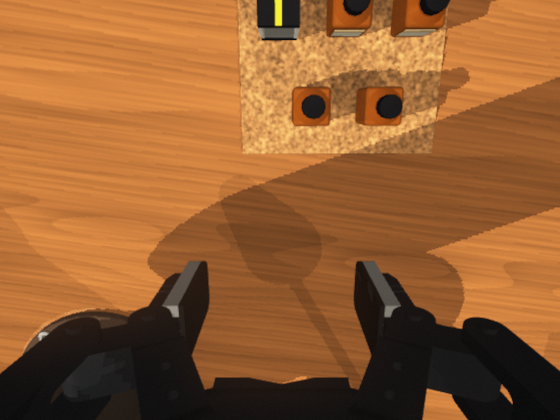

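Run:
```python
from h import *
sleep(.5); print(state()["force"].round(2)); sign_off()
```

```text
[ 0.13  0.36 -0.29]
the job is handed in; nothing more can be done
```

The job is done and handed in at about 106 s. All four bottles and the cell stand upright on the mat.

- **Reading:** I stood the cell on the mat, regrasped it from above and set it on the stage. It measured under 1 mm off the stage centre, with its stripe in line with the light path to about 0.01 rad, and was let go. I then pressed the plunger until the fingertips were about 12 mm down, at about 14 N, which is its stop. Afterwards the plunger was back up and the cell had not moved. It then went back to the mat.
- **Bottles:** one was knocked about 3 cm aside during the run, so I measured it again before picking it up. I saw no grip slip.
- **Last checks:**
    - All five objects stand on the mat. The two near bottles are within 3 mm of where I planned them. The last wrist view cut off the far three, so I judged those from the scene picture and, for the cell, an earlier measurement.
    - Cap and lid heights match upright objects, and the gripper is clear of everything.
    - In the last scene picture the pen pot, label roll and cork box look unmoved.
- **Disagreement:** the top camera read about 5 mm off the wrist camera in x. Two opposite wrist views agreed to about 1 mm, so I used the wrist camera.

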